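Cure the mast: stand it in the lamp's cup and hold the lamp dial at its third click

TASK

Take the grey mast out of its sloped blue rest, stand it foot down in the round metal cup in front of the curing lamp and let go of it. Then turn the spring-return orange dial on the grey timer box clockwise (seen from above) past its first two clicks to the third and last one, and hold it there: the job finishes with the gripper still holding the dial at the third click against its spring. Leave the hull, fuselage half, brass bending tool, tweezers and jar where they are.

Things in the scene. Friction and masses are not known exactly. Their poses are not given: they have to be found in the camera images.
- mast: Loose grey plastic mast, 35 to 70 g: a round rod 10 mm thick, 140 mm long, brass band at 88-94 mm from the foot, red band near the top. Origin at the centre of its foot; its z axis runs along the rod to the top. It starts in the rest, foot down, leaning 0.61 rad (35 deg) from vertical towards the rest's +x, its upper 60 mm free.
- mast_top (a point): Centre of the mast's top end, 140 mm from its foot.
- rest: Fixed blue rest, on the left or right: base 110 x 70 x 8 mm and a sloped channel, open above, that carries the mast's lower 80 mm (22 mm wide outside, 16 mm inside). Origin at table height, 10 mm to -x of the base's centre; its x points away from the robot give or take 0.4 rad yaw. Lift the mast straight up, lean kept, or draw it out along its axis.
- lamp: Fixed white curing lamp: base 150 x 90 x 10 mm; on it an upright aluminium cup (diameter 32 outside, 24 inside; rim 60 mm, inner floor 14 mm above the table) and, 70 to 100 mm from the cup's axis towards the lamp's +x (away from the robot, yaw within 0.4 rad), a lamp head 90 mm wide and high with violet LEDs. Origin at table height on the cup's axis.
- cup_mouth (a point): Centre of the holder cup's mouth, on the cup's vertical axis at rim height (60 mm above the table, 46 mm above the inner floor). A mast in the cup may lean up to about 0.3 rad against the wall.
- timer: Fixed grey timer box 120 x 120 x 50 mm that carries the dial on its top. Origin under its centre, z up. It may stand on the left or on the right. White dots around the dial mark rest and first, second, third click.
- dial_grip (a point): Grip point on the dial's vertical axis, 83 mm above the table, in the orange grip bar (52 mm long, 14 mm thick, from 60 to 96 mm above the table) on a black disc 68 mm across (top at 60 mm). Its x runs along the bar and turns with the dial; at rest it is the timer's x. Pinch across the bar, along y.
- dial (a joint): Dial angle in rad: 0 at rest, grows clockwise seen from above. Clicks (detents) at about 0.4, 0.8 and 1.2 rad, each after a light bump to overcome; end stop at 1.32. When let go, a spring drives the dial back to 0: about 0.04 N m at rest, 0.1 N m at the third click.
- hull: Bystander: half-built grey battleship hull, 300 x 44 x 52 mm, loose, beyond the working area. Origin under its middle.
- fuselage: Bystander: tan aircraft fuselage half, about 190 x 40 x 14 mm, loose, far left. Origin under its middle.
- bender: Bystander: brass photo-etch bending tool, 90 x 60 x 28 mm, loose, far right near the robot. Origin under its middle.
- tweezers: Bystander: chrome steel tweezers, 125 x 13 x 8 mm, loose, just in front of the robot. Origin under its middle.
- jar: Bystander: blue glass jar of spare propellers, 44 mm across, 56 mm high, loose, far right. Origin under its middle.
There are look-alikes about, which are no part of the job. What is shaped like the timer but brown or turquoise is not meant.

How it is judged:
On the way, in this order (a step that is already met when the one before it is completed fails the run):
1. the mast stands foot down in the cup, let go and at rest (horizontal distance between mast and cup_mouth below 0.014 m and z of mast in the frame of lamp below 0.022 m and angle between mast's own z axis and vertical below 0.32 rad and contact force between the fingers and mast below 0.1 N and linear speed of mast below 0.02 m/s), for 0.2 s.
2. the fingers hold the dial at the third click (value of joint dial above 1.13 rad and contact force between the fingers and timer above 0.5 N), for 0.5 s.
At the end, for the whole second after the job is handed in: The mast stands released and still in the cup: foot within 14 mm of its axis and 22 mm of the table, lean under 0.32 rad; the fingers hold the dial (over 0.5 N) above 1.13 rad, the third click, through the last second; the five bystanders lie within 20 mm of where they were (all of step 1 and all of step 2 and velocity of joint dial below 0.2 rad/s and distance of each of hull, fuselage, bender, tweezers, jar from where it was at the start of the episode below 0.02 m); the arm keeps its last pose, push and grip.
It fails at once if the hull, fuselage half, bending tool, tweezers or jar is moved by more than 20 mm (distance of any of hull, fuselage, bender, tweezers, jar from where it was at the start of the episode above 0.02 m).
It fails at once if the dial is turned before the mast stands in the cup (value of joint dial above 0.3 rad and horizontal distance between mast and cup_mouth above 0.03 m).
It also fails if it takes over 56 s, if anything falls off the work surface, if the arm or the gripper's body presses on something with over 40 N, if the wrist force passes 120 N, or if a joint passes its speed limit or range.

ROBOT

A 7-joint arm with a two-finger parallel gripper is mounted at the origin on the work surface. World frame = base frame: x ahead of the robot, y to its left, z up, the work surface at z = 0. Lengths are in m, angles in rad, forces in N, time in s.
With the tool pointing down it reaches from about 0.4 to 0.875 m from the base axis. Payload 4.4 kg.
Tool frame: the origin (TCP) lies on the centre line of the jaws, within the pads' length; the fingertips stand 19 mm ahead of it and the grasp point (between the pads) is the TCP (bot.finger_overhang is the z of the fingertips in the tool frame, in m); z points along the fingers, y is the line along which they close (so a half turn about z gives the same grasp; the last joint's range is limited). The gripper opens to 85 mm and grips with 20 to 120 N. Pads are 22 mm wide; open, the fingers measure 114 mm over their backs; the gripper's body (76 mm by 85 mm) begins 54 mm behind the grasp point. The pads swing forward as they close: fully open they stand 13 mm farther back than shut.
Start: joints at [-1.346, 0.628, 0.038, 1.517, -0.027, 0.996, -0.02], TCP at [0.186, 0.623, 0.25] pointing down, gripper open.
Joint ranges: [-3.06, 3.06], [-0.37, 2.12], [-1.25, 1.32], [0.18, 2.47], [-1.1, 4.24], [0.23, 1.98], [-2.94, 2.94]. Speed limits (rad/s): [2.57, 2.57, 3.14, 3.14, 3.14, 3.14, 3.14].

INTERFACE

Orientations are given as a unit quaternion [x, y, z, w].
In Python, from cell import bot gives the robot as it stands.
- The arm moves only by the tool drive_tool, never from a script. Its argument "deltas" is a list of rows, each a list of 3 entries, a list of its own where there are three numbers: the shift along the tool's x, y, z in m, then the turn, a rotation vector about the tool's x, y, z in rad, then the finger opening in m, from 0 to 0.0854. A call has 1 to 20 rows; each row shifts and turns the commanded pose from where the row before left it, along the tool's axes as they then stand; what a row does not reach is not made up. A row lasts 1/8 s, in which the tool goes at most 62.5 mm and 10.7 degrees, less where a joint would pass 70% of its speed; a pose out of reach is approached as far as the arm can. A call with a gripper value outside its range is refused whole. The fingers move at their own pace and stop on an object; "squeeze" is the grip in N (left out, the last holds). Time passes only in rows, so rows that do not move let the fingers close. It gives the time, the measured TCP pose, the force, the opening and the grip force at its end, in the units of the state.
- bot.get_obs(): the state, without advancing time (a new reading comes with each control period).
- bot.snapshot(name): name is "scene" or "top" or "wrist"; returns the picture (384x512x3 uint8, blue, green, red); there is no depth.
- bot.camera_params(name): a dict with "mtx" (3x3 intrinsics, pixels), "view" (4x4, takes a point from world to camera coordinates). Camera axes: x right, y down, z forward; pixel columns grow to the right and rows downward; lengths in m; the calibration is good to about 2 mm. A picture is of the moment at which its call begins: read the wrist's pose just before it. camera_params takes no time and is no camera call; for the wrist camera it gives the pose at the moment of the call.
- bot.job_done(): hands the job in; it is judged then, once.
Trained networks look in the newest picture that a camera, given by its name, has taken for a name from the list of things; names that differ only in an ending like _2 or _b are one class to them, and where a whole thing is asked for, a point or a joint stands for the part that bears it (a point fixed in the world has none). Each returns a list of dicts, best first, with "conf" (0 to 1); they miss things now and then, are a little off and sometimes report something else, mostly with a low value. They report only what shows in the picture. A call takes as long as a camera call. They do not tell look-alikes from the thing itself.
- bot.masks_of(thing, camera): "pixels" (384x512 bool, what is visible of it) and "extent" ([left, top, width, height] in pixels, round what is visible of it).
- bot.landmark_of(thing, camera): "point" ([column, row] in pixels: a listed point, or the origin of a listed thing).
The state is a dict: "time_s": time; "joint_pos": joint angles; "qd": joint speeds; "effort": joint torques, N m; "position": TCP position; "eef_rot": TCP orientation; "ft_force": force on the tool from outside, world axes, zero at the start; "moment": the same for the moment, N m; "finger_gap": finger opening in m; "finger_force": force on a finger pad.
Only numpy, scipy, OpenCV 4.12 (cv2) and the standard library are available. Lean on these libraries where they do the work, as an engineer would, in place of code of your own. Each camera call takes 0.05 s, during which the arm holds its last target. There are 200 camera calls.

## Working session

There is one attempt and no reset: what is moved stays moved. The work goes in short steps, Python scripts to look and compute and a tool call to move; the robot and the scene stay as the last step left them, time stands still between calls to the robot, and variables do not carry over. Pictures are saved under pics/ and viewed, at most 13 in all, crops included, and the job is handed in when it is done.

Besides the shell and the picture viewer there is one more tool, called after ">>>" as name([rows], argument=value, ...), one row to a line, values as JSON. drive_tool: Moves the arm, as the interface text tells. Its arguments: {"type":"object","properties":{"deltas":{"type":"array","items":{"type":"array"}},"squeeze":{"type":"number"}},"required":["deltas"]}

```bash
ls; mkdir -p pics
cat > h.py <<'E'
import numpy as np, cv2
from cell import bot
from scipy.spatial.transform import Rotation as R
def ray(cam,p,P=None):
    P=P or bot.camera_params(cam); M=np.array(P["mtx"]);V=np.array(P["view"])
    d=V[:3,:3].T@np.linalg.solve(M,[p[0],p[1],1.]); o=-V[:3,:3].T@V[:3,3]; return o,d/np.linalg.norm(d)
def atz(cam,p,z,P=None):
    o,d=ray(cam,p,P); return o+d*(z-o[2])/d[2]
def tri(obs):
    A=np.zeros((3,3));b=np.zeros(3)
    for o,d in obs:
        Q=np.eye(3)-np.outer(d,d);A+=Q;b+=Q@o
    return np.linalg.solve(A,b)
def proj(cam,X,P=None):
    P=P or bot.camera_params(cam); c=np.array(P["view"])@np.append(X,1); q=np.array(P["mtx"])@c[:3]; return q[:2]/q[2]
E
python3 - <<'E'
from h import *
np.set_printoptions(precision=3,suppress=True)
ims=[]
for c in("scene","top"):
    ims.append(bot.snapshot(c)); cv2.imwrite(f"pics/{c}0.png",ims[-1])
    for t in("mast","mast_top","rest","lamp","cup_mouth","timer","dial_grip"):
        for r in bot.landmark_of(t,c): 
            if r["conf"]>.2: print(c,t,np.round(r["point"],1),round(r["conf"],2))
cv2.imwrite("pics/both0.png",np.vstack(ims)[:, :])
for c in("scene","top","wrist"): 
    P=bot.camera_params(c); print(c,np.array(P["mtx"])[0,0],-np.array(P["view"])[:3,:3].T@np.array(P["view"])[:3,3])
o=bot.get_obs();print(o)
E
```

```text
pics
scene mast [343.6 188.4] 0.71
scene mast_top [180.1 251.2] 0.49
scene rest [172.7 280.4] 0.58
scene lamp [268.7 236.6] 0.64
scene cup_mouth [271.  217.2] 0.69
scene cup_mouth [184.8 333. ] 0.57
scene timer [290.4 197.7] 0.77
scene timer [253.  162.2] 0.65
scene timer [300.1 151.2] 0.62
scene dial_grip [294.6 181.6] 0.63
scene dial_grip [255.3 147.6] 0.55
scene dial_grip [297.2 132.5] 0.49
top mast [345.  207.6] 0.59
top mast_top [350.4 182.2] 0.45
top rest [344.6 202.6] 0.83
top lamp [249.3 174.4] 0.68
top lamp [257.  130.2] 0.34
top cup_mouth [252.8 171.1] 0.79
top cup_mouth [256.9 227.9] 0.67
top timer [190.2 190.8] 0.97
top timer [149.5 275.4] 0.9
top timer [ 98.9 243.8] 0.83
top dial_grip [ 89.3 244.8] 0.77
top dial_grip [143.5 272.5] 0.65
scene 371.9440048592082 [ 1.173 -0.777  0.796]
top 391.30833962530807 [0.301 0.043 1.478]
wrist 269.0263210459277 [0.107 0.646 0.374]
{'time_s': 0.8, 'joint_pos': array([-1.346,  0.628,  0.039,  1.517, -0.027,  0.996, -0.02 ]), 'qd': array([ 0.   ,  0.001, -0.001, -0.   , -0.001, -0.002, -0.   ]), 'effort': array([  0.   , -56.321,   1.225, -19.377,   0.011,   0.001,  -0.   ]), 'position': array([0.186, 0.623, 0.25 ]), 'eef_rot': array([ 0.145,  0.989,  0.   , -0.   ]), 'ft_force': array([-0.499,  0.164,  0.448]), 'moment': array([-0.014,  0.021,  0.026]), 'finger_force': 0.0, 'finger_gap': 0.08515005347241722}
```

View pics/scene0.png

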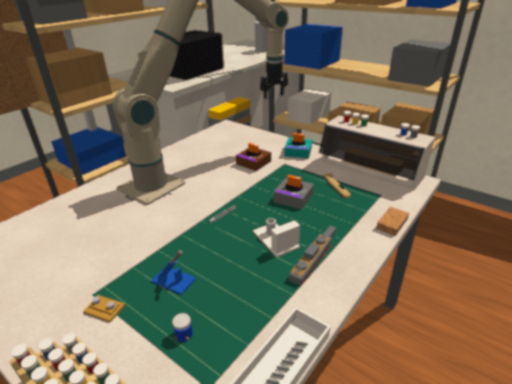

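View pics/top0.png

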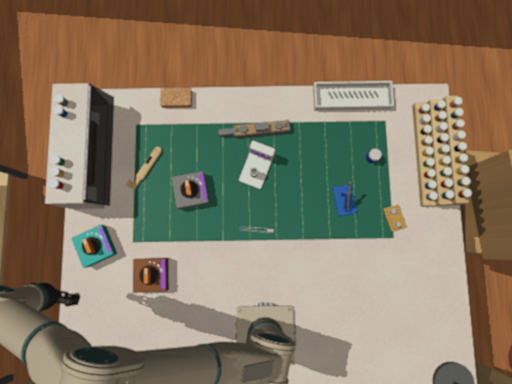

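The scene picture shows the grey timer at (293,190), the lamp and cup at (271,217), and the blue rest with the mast at (172,280). The top picture shows the grey timer at (190,190), the cup at (254,172), and the rest at (345,200) with the mast leaning away from the robot. The turquoise and brown timers are look-alikes.

Run:
```python
from h import *
np.set_printoptions(precision=3,suppress=True)
for n,s,t in (("mtop",(180.1,251.2),(350.4,182.2)),("cup",(271,217.2),(252.8,171.1)),("dial",(294.6,181.6),(189,187.5)),("rest",(172.7,280.4),(344.6,202.6))):
    print(n,tri([ray("scene",s),ray("top",t)]),atz("top",t,{"mtop":.12,"cup":.06,"dial":.09,"rest":0}[n]))
def ang(m,z):
    ys,xs=np.nonzero(m); pts=np.array([atz("top",p,z)[:2]*1000 for p in zip(xs,ys)],np.float32)
    return cv2.minAreaRect(pts), pts.mean(0)
bot.snapshot("top")
for t,z in(("timer",.05),("dial_grip",.08),("rest",.01),("mast",.08),("lamp",.01)):
    for r in bot.masks_of(t,"top"):
        if r["conf"]>.3: print(t,round(r["conf"],2),r["extent"],*ang(r["pixels"],z))
im=bot.snapshot("top"); cv2.imwrite("pics/topz.png",np.hstack([cv2.resize(im[160:225,a:a+55],None,fx=7,fy=7,interpolation=3) for a in(165,320)]))
```

```text
mtop [ 0.532 -0.305  0.131] [ 0.534 -0.308  0.12 ]
cup [0.59  0.035 0.07 ] [0.592 0.034 0.06 ]
dial [0.533 0.268 0.075] [0.529 0.265 0.09 ]
rest [ 0.479 -0.312 -0.006] [ 0.476 -0.313  0.   ]
timer 0.95 [128.8, 260.0, 35.1, 32.3] ((223.41058349609375, 411.9398193359375), (120.95809173583984, 128.65328979492188), 0.9106748700141907) [223.43 411.08]
timer 0.59 [170.8, 169.5, 38.4, 40.7] ((527.80224609375, 270.0044860839844), (129.55238342285156, 126.82440185546875), 10.50518798828125) [527.983 269.563]
timer 0.59 [178.4, 179.2, 22.6, 18.3] ((534.061767578125, 272.92181396484375), (63.30385971069336, 59.9272575378418), 89.0631103515625) [533.898 271.585]Traceback (most recent call last):
  File "<stdin>", line 11, in <module>
  File "<stdin>", line 6, in ang
  File "h.py", line 8, in atz
    o,d=ray(cam,p,P); return o+d*(z-o[2])/d[2]
        ~~~^^^^^^^^^
  File "h.py", line 5, in ray
    P=P or bot.camera_params(cam); M=np.array(P["mtx"]);V=np.array(P["view"])
           ~~~~~~~~~~~~~~~~~^^^^^
ValueError: time passes only in moves, steps and waits
```

>>> drive_tool([
  [[0,0,-0.025],[0,0,-0.13],0.085],
  [[0,0,-0.025],[0,0,-0.13],0.085],
  [[0,0,-0.025],[0,0,-0.13],0.085],
  [[0,0,-0.025],[0,0,-0.13],0.085],
  [[-0.028,-0.054,0],[0,0,0],0.085],
  [[-0.028,-0.054,0],[0,0,0],0.085],
  [[-0.028,-0.054,0],[0,0,0],0.085],
  [[-0.028,-0.054,0],[0,0,0],0.085],
  [[-0.028,-0.054,0],[0,0,0],0.085],
  [[-0.028,-0.054,0],[0,0,0],0.085],
  [[-0.028,-0.054,0],[0,0,0],0.085],
  [[-0.028,-0.054,0],[0,0,0],0.085],
], squeeze=40)

```text
time_s: 2.4
position: [0.5038, 0.2513, 0.3506]
eef_rot: [-0.114, 0.993, 0.0, 0.0]
ft_force: [0.5, -0.3, 0.7]
finger_gap: 0.085
finger_force: 0.0
```

>>> drive_tool([
  [[0.0146,-0.054,0.005],[0,0,0],0.085],
  [[0.0146,-0.054,0.005],[0,0,0],0.085],
  [[0.0146,-0.054,0.005],[0,0,0],0.085],
  [[0.0146,-0.054,0.005],[0,0,0],0.085],
  [[0.0146,-0.054,0.005],[0,0,0],0.085],
  [[0.0146,-0.054,0.005],[0,0,0],0.085],
  [[0.0146,-0.054,0.005],[0,0,0],0.085],
  [[0.0146,-0.054,0.005],[0,0,0],0.085],
  [[0.0146,-0.054,0.005],[0,0,0],0.085],
  [[0.0146,-0.054,0.005],[0,0,0],0.085],
  [[0,0,0],[0,0,0],0.085],
  [[0,0,0],[0,0,0],0.085],
])

```text
time_s: 3.9
position: [0.4832, -0.3055, 0.3001]
eef_rot: [-0.114, 0.993, 0.001, -0.0]
ft_force: [0.1, 0.1, 0.1]
finger_gap: 0.085
finger_force: 0.0
```

Run:
```python
from h import *
np.set_printoptions(precision=3,suppress=True)
P=bot.camera_params("wrist"); o=bot.get_obs(); print(o["position"],R.from_quat(o["eef_rot"]).as_matrix())
im=bot.snapshot("wrist"); cv2.imwrite("pics/w1.png",im)
for t,z in(("mast",None),("mast_top",.131),("rest",0)):
    for r in bot.landmark_of(t,"wrist"): print(t,np.round(r["point"],1),round(r["conf"],2),atz("wrist",r["point"],z or .02,P))
for r in bot.masks_of("mast","wrist"): print(r["conf"],r["extent"])
```

```text
[ 0.483 -0.306  0.3  ] [[-0.974 -0.227 -0.   ]
 [-0.227  0.974  0.001]
 [-0.     0.001 -1.   ]]
mast [251.8 143.3] 0.95 [ 0.452 -0.315  0.02 ]
mast_top [245.7 226. ] 0.75 [ 0.535 -0.303  0.131]
rest [249.8 154. ] 0.77 [ 0.469 -0.314  0.02 ]
rest [250.8 144.1] 0.29 [ 0.454 -0.316  0.02 ]
0.82 [240.3, 141.6, 16.0, 89.4]
```

View pics/w1.png

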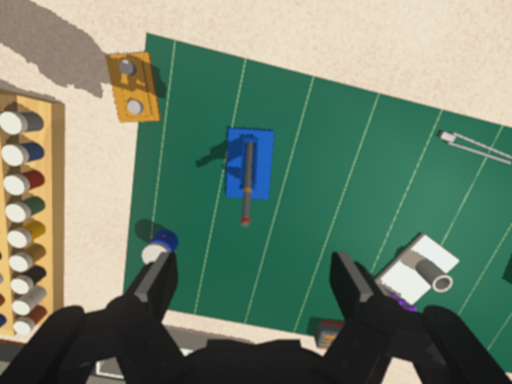

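The wrist picture shows the mast from its foot at (252,143) to its top at (246,226), lying along the blue rest. The yaw is about 0.16 rad, and the top at (0.535,-0.303,0.131) agrees with the triangulation.

>>> drive_tool([
  [[0,0,0],[0,0,0.07],0.085],
  [[-0.018,-0.003,0.03],[0,0,0],0.085],
  [[-0.0185,-0.0033,0.03],[0,0,0],0.085],
  [[0,0,0.035],[0,0,0],0.07],
  [[0,0,0.035],[0,0,0],0.06],
  [[0,0,0.03],[0,0,0],0.05],
  [[0,0,0.03],[0,0,0],0.05],
  [[0,0,0],[0,0,0],0.05],
  [[0,0,0],[0,0,0],0.05],
])

```text
time_s: 5.28
position: [0.521, -0.3066, 0.1114]
eef_rot: [-0.08, 0.997, -0.0, 0.001]
ft_force: [-1.0, -0.1, 0.4]
finger_gap: 0.0498
finger_force: 0.0
```

Run:
```python
from h import *
np.set_printoptions(precision=3,suppress=True)
P=bot.camera_params("wrist"); o=bot.get_obs(); print(o["position"])
im=bot.snapshot("wrist"); cv2.imwrite("pics/w2.png",im)
for r in bot.landmark_of("mast_top","wrist"): print(np.round(r["point"],1),round(r["conf"],2),atz("wrist",r["point"],.131,P))
```

```text
[ 0.521 -0.307  0.111]
[251.8 317.2] 0.8 [ 0.534 -0.306  0.131]
```

View pics/w2.png

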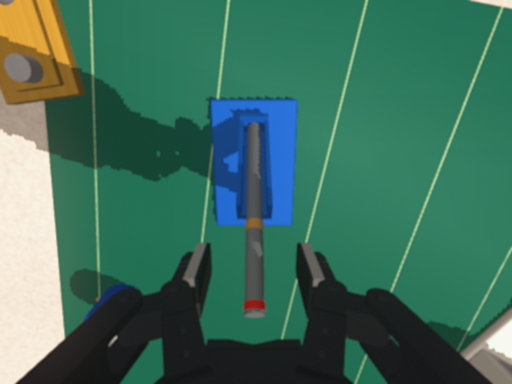

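The mast is centred between the pads at (255,300) and runs straight along the image column. I'll close and lift.

>>> drive_tool([
  [[0,0,0],[0,0,0],0.0],
  [[0,0,0],[0,0,0],0.0],
  [[0,0,0],[0,0,0],0.0],
  [[0,0,0],[0,0,0],0.0],
  [[0,0,0],[0,0,0],0.0],
  [[0,0,-0.01],[0,0,0],0.0],
  [[0,0,-0.02],[0,0,0],0.0],
  [[0,0,-0.03],[0,0,0],0.0],
  [[0,0,-0.04],[0,0,0],0.0],
  [[0,0,-0.04],[0,0,0],0.0],
  [[0,0,0],[0,0,0],0.0],
], squeeze=50)

```text
time_s: 6.75
position: [0.5217, -0.3078, 0.2538]
eef_rot: [-0.079, 0.997, -0.002, 0.003]
ft_force: [0.1, 0.2, -0.7]
finger_gap: 0.008
finger_force: 48.8
```

Run:
```python
from h import *
np.set_printoptions(precision=3,suppress=True)
o=bot.get_obs(); Rt=R.from_quat(o["eef_rot"]).as_matrix();print(o["position"],Rt)
PC={c:bot.camera_params(c) for c in("wrist","top","scene")}
g={}
for c in PC:
    im=bot.snapshot(c)
    for t in("mast","mast_top"):
        for r in bot.landmark_of(t,c)[:2]: print(c,t,np.round(r["point"],1),round(r["conf"],2)); 
        L=bot.landmark_of(t,c)
        if L: g.setdefault(t,[]).append((c,ray(c,L[0]["point"],PC[c])))
    for t in("cup_mouth","lamp"):
        for r in bot.landmark_of(t,c)[:3]: print(c,t,np.round(r["point"],1),round(r["conf"],2),atz(c,r["point"],.06 if t=="cup_mouth" else 0,PC[c]))
for t in g:
    X=tri([x[1] for x in g[t]]); print(t,[x[0] for x in g[t]],X, Rt.T@(X-o["position"]))
```

```text
[ 0.522 -0.308  0.254] [[-0.987 -0.158  0.006]
 [-0.158  0.987 -0.003]
 [-0.005 -0.004 -1.   ]]
wrist mast [254.7 129.5] 0.59
wrist mast_top [252.3 318.1] 0.92
wrist cup_mouth [490.1 270.2] 0.64 [0.599 0.032 0.06 ]
top mast [357.2 205.2] 0.45
top mast_top [364.1 175. ] 0.43
top cup_mouth [254.  168.1] 0.75 [0.603 0.03  0.06 ]
top cup_mouth [363.1 176.2] 0.73 [ 0.566 -0.372  0.06 ]
top lamp [250.1 173.6] 0.7 [0.594 0.044 0.   ]
top lamp [256.2 130.6] 0.39 [0.765 0.018 0.   ]
top lamp [151.1 166.2] 0.2 [0.63  0.426 0.   ]
scene mast [155.8 236.8] 0.55
scene mast_top [169.3 208. ] 0.53
scene cup_mouth [270.4 216.3] 0.59 [0.578 0.05  0.06 ]
scene lamp [267.3 237.6] 0.72 [0.593 0.012 0.   ]
mast ['wrist', 'top', 'scene'] [ 0.453 -0.318  0.152] [0.07  0.001 0.101]
mast_top ['wrist', 'top', 'scene'] [ 0.529 -0.31   0.278] [-0.007 -0.004 -0.024]
```

>>> drive_tool([
  [[-0.018,0.0464,0],[0,0,0],0.0],
  [[-0.018,0.0464,0],[0,0,0],0.0],
  [[-0.018,0.0464,0],[0,0,0],0.0],
  [[-0.018,0.0464,0],[0,0,0],0.0],
  [[-0.018,0.0464,0],[0,0,0],0.0],
  [[-0.018,0.0464,0],[0,0,0],0.0],
  [[-0.018,0.0464,0],[0,0,0],0.0],
  [[0,0,0],[0,-0.122,0],0.0],
  [[0,0,0],[0,-0.122,0],0.0],
  [[0,0,0],[0,-0.122,0],0.0],
  [[0,0,0],[0,-0.122,0],0.0],
  [[0,0,0],[0,-0.122,0],0.0],
  [[0,0,0],[0,0,0],0.0],
  [[0,0,0],[0,0,0],0.0],
])

```text
time_s: 9.55
position: [0.59, 0.0492, 0.2491]
eef_rot: [-0.085, 0.972, 0.04, 0.217]
ft_force: [-0.1, 0.3, -0.9]
finger_gap: 0.0081
finger_force: 48.7
```

```bash
cat > look.py <<'E'
from h import *
np.set_printoptions(precision=3,suppress=True)
o=bot.get_obs(); Rt=R.from_quat(o["eef_rot"]).as_matrix();print(o["position"],Rt)
PC={c:bot.camera_params(c) for c in("wrist","top","scene")}
for c in PC:
    im=bot.snapshot(c); cv2.imwrite(f"pics/{c}_l.png",im)
    for t,z in(("mast",o["position"][2]-.115),("mast_top",o["position"][2]+.025),("cup_mouth",.06),("lamp",0)):
        for r in bot.landmark_of(t,c)[:2]: print(c,t,np.round(r["point"],1),round(r["conf"],2),atz(c,r["point"],z,PC[c]))
E
python3 look.py
```

```text
[0.59  0.049 0.249] [[-0.892 -0.183  0.414]
 [-0.148  0.982  0.115]
 [-0.428  0.041 -0.903]]
wrist mast [253.2 125.8] 0.68 [0.568 0.049 0.134]
wrist mast_top [251.9 319.4] 0.71 [0.592 0.047 0.274]
top cup_mouth [254.  169.7] 0.78 [0.597 0.03  0.06 ]
top cup_mouth [188.8 192.5] 0.29 [0.516 0.27  0.06 ]
top lamp [249.9 173.3] 0.68 [0.596 0.045 0.   ]
top lamp [148.  164.4] 0.16 [0.637 0.438 0.   ]
scene mast [268.7 197.8] 0.43 [0.574 0.047 0.134]
scene cup_mouth [270.5 218.5] 0.58 [0.586 0.04  0.06 ]
scene cup_mouth [296.8 182.6] 0.48 [0.531 0.29  0.06 ]
scene lamp [270.4 235.6] 0.97 [0.595 0.027 0.   ]
```

View pics/wrist_l.png

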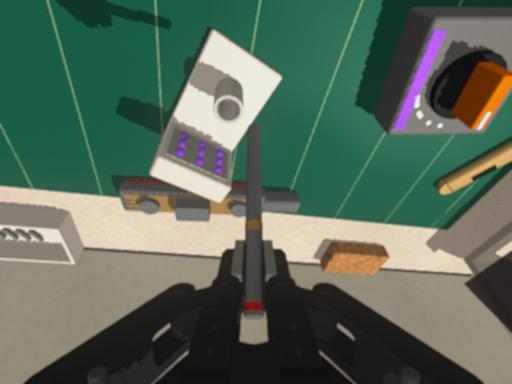

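The wrist picture shows the mast held, with its foot at (253,126), and the cup mouth at (229,102). The foot is too near and to the left, and the tilt fell short by about 0.17 rad, so I'll finish the tilt and then correct.

>>> drive_tool([
  [[0,0,0],[0.022,-0.06,0],0.0],
  [[0,0,0],[0.022,-0.06,0],0.0],
  [[0,0,0],[0,-0.05,0],0.0],
  [[0,0,0],[0,0,0],0.0],
  [[0,0,0],[0,0,0],0.0],
])

```text
time_s: 10.92
position: [0.6004, 0.0495, 0.2765]
eef_rot: [-0.079, 0.959, 0.032, 0.269]
ft_force: [0.7, -0.1, -0.2]
finger_gap: 0.008
finger_force: 48.9
```

```bash
python3 look.py
python3 - <<'E'
from h import *
np.set_printoptions(precision=3,suppress=True)
o=bot.get_obs(); Rt=R.from_quat(o["eef_rot"]).as_matrix(); print(o["joint_pos"])
P=bot.camera_params("wrist")
for s in(-.115,.025): 
    X=o["position"]+Rt@np.array([.574,0,.819])*-s; print(X,proj("wrist",X,P))
for q in((229,102),): print("cup old px n/a")
bot.snapshot("wrist")
for t in("cup_mouth","lamp","mast"):
    for r in bot.masks_of(t,"wrist")[:2]: print(t,r["conf"],r["extent"])
E
```

```text
[0.6   0.049 0.277] [[-0.843 -0.169  0.511]
 [-0.135  0.985  0.103]
 [-0.521  0.018 -0.853]]
wrist mast [253.7 127.2] 0.89 [0.591 0.05  0.162]
wrist mast_top [251.2 319.1] 0.79 [0.599 0.047 0.302]
wrist cup_mouth [231.5  69.3] 0.92 [0.596 0.03  0.06 ]
wrist lamp [234.3  47.2] 0.61 [0.597 0.031 0.   ]
top mast [370.9 153.2] 0.51 [ 0.627 -0.374  0.162]
top cup_mouth [251.4 171. ] 0.74 [0.592 0.039 0.06 ]
top lamp [255.5 174.1] 0.57 [0.592 0.024 0.   ]
scene mast [273.9 190. ] 0.45 [0.585 0.06  0.162]
scene cup_mouth [272.8 220.8] 0.96 [0.6   0.034 0.06 ]
scene cup_mouth [172.3 284. ] 0.74 [ 0.546 -0.358  0.06 ]
scene lamp [267.5 234.6] 0.91 [0.584 0.025 0.   ]
[-0.386  0.379  0.384  2.128 -1.099  0.233  2.7  ]
[0.593 0.05  0.162] [253.822 129.569]
[0.602 0.049 0.301] [254.248 321.161]
cup old px n/a
cup_mouth 0.94 [156.1, 1.2, 135.4, 162.0]
lamp 0.61 [155.5, 0.6, 134.4, 166.8]
mast 0.84 [243.5, 126.4, 19.6, 197.0]
```

View pics/wrist_l.png

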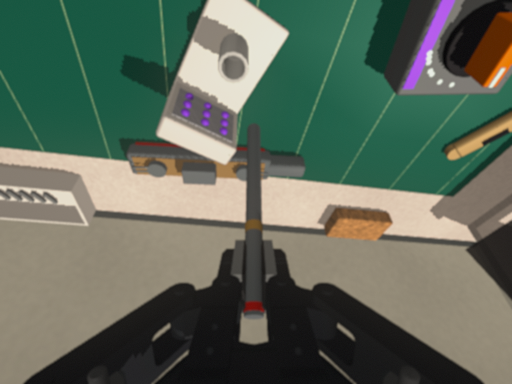

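The wrist picture shows the foot at (253,127) and the cup mouth at (233,65). The mast's lean is now only about 0.06 rad, with joints 5 and 6 at their limits, so I'll shift over the cup and come down to just above the rim.

>>> drive_tool([
  [[0.0087,-0.004,0.0145],[0,0,0],0.0],
  [[0.0087,-0.004,0.0145],[0,0,0],0.0],
  [[0.0087,-0.004,0.0145],[0,0,0],0.0],
  [[0.0087,-0.004,0.0145],[0,0,0],0.0],
  [[0.0087,-0.004,0.0145],[0,0,0],0.0],
  [[0,0,0],[0,0,0],0.0],
])

```text
time_s: 12.62
position: [0.6176, 0.0281, 0.2253]
eef_rot: [-0.081, 0.967, 0.033, 0.238]
ft_force: [0.0, -0.0, -0.5]
finger_gap: 0.008
finger_force: 49.2
```

```bash
cat > look2.py <<'E'
from h import *
np.set_printoptions(precision=3,suppress=True)
o=bot.get_obs(); Rt=R.from_quat(o["eef_rot"]).as_matrix(); print(o["joint_pos"],o["position"]);print(Rt)
P=bot.camera_params("wrist"); a=Rt@np.array([-.574,0,-.819]); f=o["position"]-.115*a; print("foot",f,"axis",a)
bot.snapshot("wrist")
for t,z in(("mast",f[2]),("cup_mouth",.06),("lamp",0)):
    for r in bot.landmark_of(t,"wrist")[:1]:
        X=atz("wrist",r["point"],z,P); print(t,np.round(r["point"]),round(r["conf"],2),X)
E
python3 look2.py
```

```text
[-0.231  0.482  0.259  2.083 -1.099  0.233  2.746] [0.618 0.028 0.225]
[[-0.874 -0.173  0.454]
 [-0.142  0.985  0.102]
 [-0.465  0.025 -0.885]]
foot [0.603 0.028 0.111] axis [ 0.13  -0.002  0.992]
mast [254. 126.] 0.88 [0.6   0.028 0.111]
lamp [255.  67.] 0.69 [0.596 0.031 0.   ]
```

Joints 5 and 6 are on their limits because the mast tilts straight ahead. I'll bring the tool back to vertical, yaw it right by about 1.2 rad and tilt from there, where the wrist has room.

>>> drive_tool([
  [[0,0,0],[0,0.1,0],0.0],
  [[0,0,0],[0,0.1,0],0.0],
  [[0,0,0],[0,0.1,0],0.0],
  [[0,0,0],[0,0.1,0],0.0],
  [[0,0,0],[0,0.07,0],0.0],
  [[0,0,0],[0,0,0],0.0],
])

```text
time_s: 13.58
position: [0.6185, 0.0298, 0.2262]
eef_rot: [-0.089, 0.996, 0.013, 0.007]
ft_force: [-1.0, 0.0, -0.3]
finger_gap: 0.0081
finger_force: 49.3
```

>>> drive_tool([
  [[0,0,0],[0,0,0.17],0.0],
  [[0,0,0],[0,0,0.17],0.0],
  [[0,0,0],[0,0,0.17],0.0],
  [[0,0,0],[0,0,0.17],0.0],
  [[0,0,0],[0,0,0.17],0.0],
  [[0,0,0],[0,0,0.17],0.0],
  [[0,0,0],[0,0,0.17],0.0],
])

```text
time_s: 14.45
position: [0.617, 0.0289, 0.2267]
eef_rot: [0.489, 0.872, 0.015, -0.002]
ft_force: [0.2, 0.5, -0.4]
finger_gap: 0.0081
finger_force: 49.1
```

```bash
python3 look2.py
```

```text
[-0.64   0.835  1.053  1.668 -0.828  1.133  1.204] [0.617 0.029 0.227]
[[-0.522  0.853  0.012]
 [ 0.853  0.522  0.028]
 [ 0.018  0.025 -1.   ]]
foot [0.584 0.088 0.134] axis [ 0.29  -0.512  0.808]
mast [254. 131.] 0.7 [0.585 0.088 0.134]
cup_mouth [230. 179.] 0.88 [0.594 0.026 0.06 ]
lamp [234. 168.] 0.8 [0.595 0.027 0.   ]
```

>>> drive_tool([
  [[0,0,0],[0.01,-0.11,0],0.0],
  [[0,0,0],[0.01,-0.11,0],0.0],
  [[0,0,0],[0.01,-0.11,0],0.0],
  [[0,0,0],[0,-0.11,0],0.0],
  [[0,0,0],[0,-0.11,0],0.0],
  [[0,0,0],[0,-0.07,0],0.0],
  [[0,0,0],[0,0,0],0.0],
])

```text
time_s: 15.52
position: [0.6167, 0.0305, 0.225]
eef_rot: [0.463, 0.835, -0.148, 0.256]
ft_force: [0.2, 0.7, -0.5]
finger_gap: 0.0078
finger_force: 48.9
```

```bash
python3 look2.py
```

```text
[-1.069  1.007  1.286  1.889 -0.707  0.637  0.951] [0.617 0.031 0.225]
[[-0.439  0.85   0.292]
 [ 0.698  0.527 -0.484]
 [-0.565 -0.009 -0.825]]
foot [0.615 0.031 0.11 ] axis [ 0.013 -0.004  1.   ]
mast [255. 127.] 0.79 [0.615 0.034 0.11 ]
cup_mouth [231.  83.] 0.57 [0.593 0.029 0.06 ]
lamp [234.  50.] 0.96 [0.593 0.03  0.   ]
```

>>> drive_tool([
  [[0.01,-0.0065,0.0102],[0,0,0],0.0],
  [[0.01,-0.0065,0.0102],[0,0,0],0.0],
  [[0.01,-0.0065,0.0102],[0,0,0],0.0],
  [[0,0,0],[0,0,0],0.0],
  [[0,0,0],[0,0,0],0.0],
])

```text
time_s: 16.35
position: [0.5972, 0.0245, 0.1847]
eef_rot: [0.465, 0.834, -0.147, 0.258]
ft_force: [-0.3, 0.8, -0.0]
finger_gap: 0.0077
finger_force: 48.9
```

```bash
python3 look2.py
python3 - <<'E'
from h import *
im=[bot.snapshot("wrist"),bot.snapshot("scene")]
cv2.imwrite("pics/c3.png",np.hstack([cv2.resize(im[0][20:220,150:350],(400,400)),cv2.resize(im[1][160:260,220:320],(400,400),interpolation=2)]))
E
```

```text
[-1.061  1.023  1.212  1.973 -0.77   0.523  0.978] [0.597 0.024 0.185]
[[-0.434  0.852  0.293]
 [ 0.7    0.523 -0.486]
 [-0.567 -0.006 -0.824]]
foot [0.596 0.025 0.07 ] axis [ 0.009 -0.004  1.   ]
mast [254. 128.] 0.85 [0.596 0.026 0.07 ]
cup_mouth [255. 114.] 0.68 [0.594 0.032 0.06 ]
lamp [257.  76.] 0.87 [0.596 0.032 0.   ]
```

View pics/c3.png

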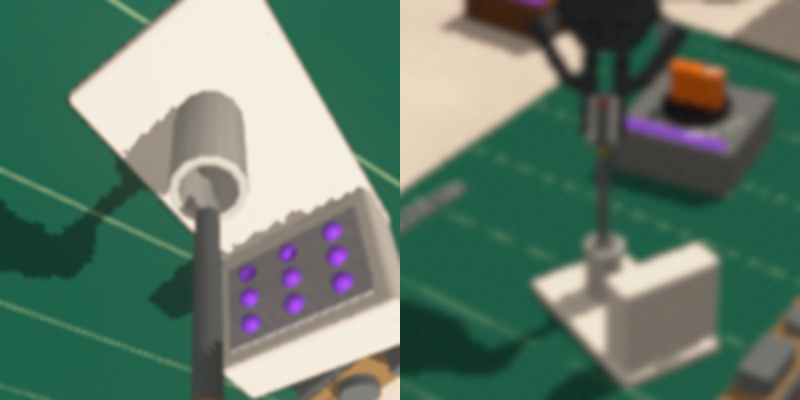

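The foot hangs about 10 mm above the mouth at crop (206,205), with the mouth centre at (208,188), so it needs a 5–6 mm shift in +y. Then I'll insert.

>>> drive_tool([
  [[0.0043,0.002,-0.003],[0,0,0],0.0],
  [[0,0,0],[0,0,0],0.0],
  [[0.0057,0,0.0082],[0,0,0],0.0],
  [[0.0057,0,0.0082],[0,0,0],0.0],
  [[0.0057,0,0.0082],[0,0,0],0.0],
  [[0,0,0],[0,0,0],0.0],
])

```text
time_s: 17.4
position: [0.595, 0.0302, 0.1532]
eef_rot: [0.465, 0.834, -0.148, 0.257]
ft_force: [-0.1, -0.2, -0.8]
finger_gap: 0.0079
finger_force: 48.9
```

```bash
python3 look2.py
python3 - <<'E'
from h import *
im=[bot.snapshot("wrist"),bot.snapshot("scene")]
cv2.imwrite("pics/c4.png",np.hstack([cv2.resize(im[0][20:220,150:350],(400,400)),cv2.resize(im[1][160:260,220:320],(400,400),interpolation=2)]))
E
```

```text
[-1.05   1.055  1.154  1.988 -0.811  0.474  0.976] [0.595 0.03  0.153]
[[-0.435  0.852  0.291]
 [ 0.7    0.523 -0.486]
 [-0.566 -0.008 -0.824]]
foot [0.594 0.031 0.038] axis [ 0.012 -0.004  1.   ]
mast [254. 127.] 0.6 [0.593 0.033 0.038]
cup_mouth [251. 150.] 0.69 [0.593 0.029 0.06 ]
lamp [256. 103.] 0.76 [0.597 0.03  0.   ]
```

View pics/c4.png

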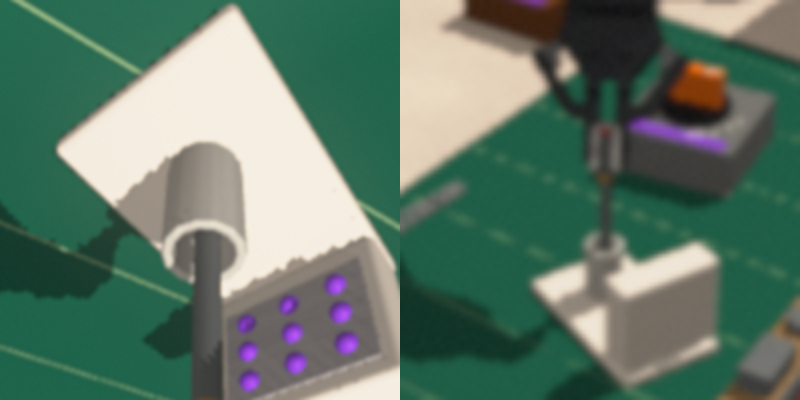

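The mast is inside the cup, with its rod passing through the mouth at crop (207,245) and no contact force. I'll lower it the rest of the way and open.

>>> drive_tool([
  [[0.004,0,0.0058],[0,0,0],0.0],
  [[0.004,0,0.0058],[0,0,0],0.0],
  [[0.004,0,0.0056],[0,0,0],0.0],
  [[0,0,0],[0,0,0],0.0],
])

```text
time_s: 18.2
position: [0.595, 0.0303, 0.1326]
eef_rot: [0.465, 0.834, -0.148, 0.257]
ft_force: [-0.8, -0.7, 0.2]
finger_gap: 0.008
finger_force: 48.9
```

>>> drive_tool([
  [[0,0,0],[0,0,0],0.03],
  [[0,0,0],[0,0,0],0.05],
  [[0,0,0],[0,0,0],0.05],
  [[0,0,0],[0,0,0],0.05],
  [[0,0,-0.02],[0,0,0],0.05],
  [[0,0,-0.03],[0,0,0],0.05],
  [[0,0,-0.04],[0,0,0],0.05],
  [[0,0,-0.04],[0,0,0],0.05],
  [[0,0,0],[0,0,0],0.05],
])

```text
time_s: 19.32
position: [0.5583, 0.0954, 0.2424]
eef_rot: [0.464, 0.835, -0.145, 0.259]
ft_force: [0.7, -0.1, 0.1]
finger_gap: 0.0501
finger_force: 0.0
```

```bash
python3 look2.py
python3 - <<'E'
from h import *
np.set_printoptions(precision=3,suppress=True)
im=[bot.snapshot("wrist"),bot.snapshot("scene")]
PS={c:bot.camera_params(c) for c in("scene","wrist")}
L={}
for c in PS:
    for r in bot.landmark_of("mast_top",c)[:2]: print(c,np.round(r["point"]),r["conf"],atz(c,r["point"],.152,PS[c]))
cv2.imwrite("pics/c5.png",np.hstack([cv2.resize(im[0],(480,360)),cv2.resize(im[1][150:250,220:300],(288,360),interpolation=2)]))
E
```

```text
[-1.257  0.957  1.31   1.95  -0.57   0.668  0.746] [0.558 0.095 0.242]
[[-0.435  0.85   0.297]
 [ 0.699  0.527 -0.483]
 [-0.567 -0.002 -0.824]]
foot [0.558 0.096 0.127] axis [ 0.007 -0.006  1.   ]
mast [342. 170.] 0.54 [0.652 0.1   0.127]
cup_mouth [250. 146.] 0.82 [0.596 0.027 0.06 ]
lamp [250. 113.] 0.71 [0.594 0.029 0.   ]
scene [184. 331.] 0.73 [ 0.744 -0.484  0.152]
scene [269. 196.] 0.42 [0.584 0.032 0.152]
wrist [252. 213.] 0.63 [0.595 0.028 0.152]
```

View pics/c5.png

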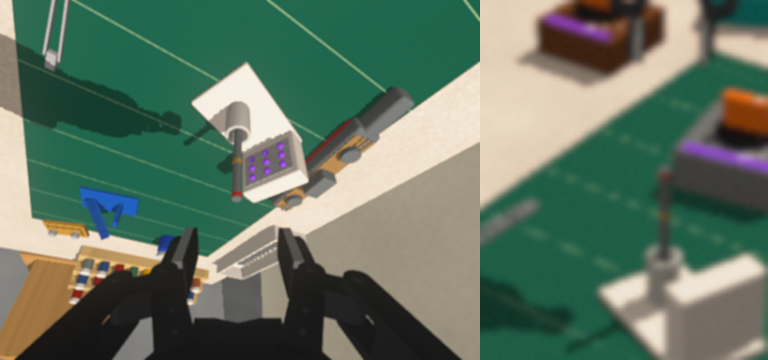

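The mast stands upright in the cup at wrist crop (237,110–200), let go and alone in the scene view. Next I'll straighten the tool, yaw it back and go above the grey timer.

>>> drive_tool([
  [[0,0,0],[0,0.12,0],0.05],
  [[0,0,0],[0,0.12,0],0.05],
  [[0,0,0],[0,0.12,0],0.05],
  [[0,0,0],[0,0.12,0],0.05],
  [[0,0,0],[0,0.12,0],0.05],
  [[0,0,0],[0,0,-0.17],0.05],
  [[0,0,0],[0,0,-0.17],0.05],
  [[0,0,0],[0,0,-0.17],0.05],
  [[0,0,0],[0,0,-0.17],0.05],
  [[0,0,0],[0,0,-0.17],0.05],
  [[0,0,0],[0,0,-0.17],0.05],
  [[0,0,0],[0,0,-0.17],0.05],
])

```text
time_s: 21.22
position: [0.5573, 0.0928, 0.24]
eef_rot: [-0.087, 0.996, -0.003, -0.002]
ft_force: [-1.0, 0.2, -0.4]
finger_gap: 0.0503
finger_force: 0.0
```

>>> drive_tool([
  [[-0.001,0.044,0],[0,0,0],0.05],
  [[-0.001,0.044,0],[0,0,0],0.05],
  [[-0.001,0.044,0],[0,0,0],0.05],
  [[-0.001,0.043,0],[0,0,0],0.05],
  [[0,0,0],[0,0,0],0.05],
  [[0,0,0],[0,0,0],0.05],
])

```text
time_s: 21.98
position: [0.5318, 0.2654, 0.2392]
eef_rot: [-0.085, 0.996, -0.003, -0.002]
ft_force: [0.8, -0.1, 0.7]
finger_gap: 0.0498
finger_force: 0.0
```

```bash
cat > look3.py <<'E'
from h import *
np.set_printoptions(precision=3,suppress=True)
o=bot.get_obs(); Rt=R.from_quat(o["eef_rot"]).as_matrix(); print(o["joint_pos"],o["position"]);print(Rt)
P=bot.camera_params("wrist"); im=bot.snapshot("wrist"); cv2.imwrite("pics/w6.png",im)
hsv=cv2.cvtColor(im,cv2.COLOR_BGR2HSV)
for r in bot.landmark_of("dial_grip","wrist")[:3]: print("dial_grip",np.round(r["point"]),round(r["conf"],2),atz("wrist",r["point"],.083,P))
for r in bot.landmark_of("timer","wrist")[:3]: print("timer",np.round(r["point"]),round(r["conf"],2),atz("wrist",r["point"],0,P))
for r in bot.masks_of("dial_grip","wrist")[:2]: print("dg mask",r["extent"],r["conf"])
m=cv2.inRange(hsv,(5,150,120),(20,255,255)); n,l,s,c=cv2.connectedComponentsWithStats(m)
for i in range(1,n):
    if s[i,4]>150:
        ys,xs=np.nonzero(l==i); w=np.array([atz("wrist",p,.096,P)[:2]*1000 for p in zip(xs,ys)],np.float32); print("orange",s[i],c[i],w.mean(0),cv2.minAreaRect(w))
E
python3 look3.py
```

```text
[-0.913  0.647  0.664  1.697 -0.461  0.967  1.663] [0.532 0.265 0.239]
[[-0.986 -0.169 -0.004]
 [-0.169  0.986 -0.007]
 [ 0.005 -0.006 -1.   ]]
dial_grip [257. 189.] 0.84 [0.532 0.268 0.083]
timer [257. 170.] 0.8 [0.528 0.269 0.   ]
dg mask [229.5, 154.5, 53.6, 61.2] 0.55
orange [251 162  15  53 675] [258.003 185.877] [524.939 267.837] ((527.7978515625, 268.40667724609375), (56.01860809326172, 14.83606243133545), 9.839276313781738)
```

View pics/w6.png

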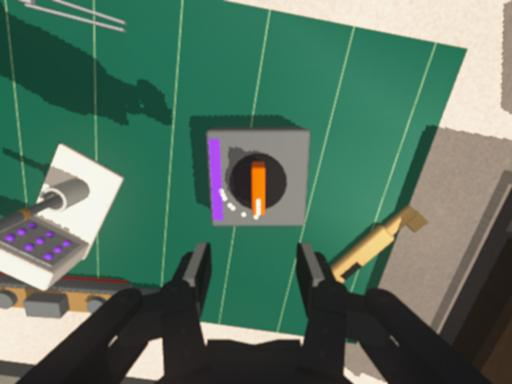

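The wrist picture shows the grey timer at (258,177), with the orange bar upright at (258,188) and aligned with the jaws. The click dots curve to the left, which is clockwise. I'll descend and grip.

>>> drive_tool([
  [[0,0.003,0.04],[-0.006,0.005,0],0.05],
  [[0,0,0.04],[0,0,0],0.05],
  [[0,0,0.03],[0,0,0],0.05],
  [[0,0,0.025],[0,0,0],0.05],
  [[0,0,0.018],[0,0,0],0.05],
  [[0,0,0],[0,0,0],0.05],
  [[0,0,0],[0,0,0],0.05],
])

```text
time_s: 23.05
position: [0.5307, 0.2692, 0.0874]
eef_rot: [-0.085, 0.996, 0.0, -0.004]
ft_force: [-0.9, -0.2, 0.9]
finger_gap: 0.0501
finger_force: 0.0
```

>>> drive_tool([
  [[0,0,0],[0,0,0],0.0],
  [[0,0,0],[0,0,0],0.0],
  [[0,0,0],[0,0,0],0.0],
  [[0,0,0],[0,0,0],0.0],
  [[0,0,0],[0,0,0],0.0],
], squeeze=60)

```text
time_s: 23.68
position: [0.5303, 0.2692, 0.0875]
eef_rot: [-0.085, 0.996, 0.0, -0.004]
ft_force: [-0.8, -0.6, 5.7]
finger_gap: 0.0134
finger_force: 59.6
```

```bash
python3 look3.py; python3 look2.py | tail -3
```

```text
[-0.823  0.833  0.512  1.806 -0.623  0.678  1.792] [0.53  0.269 0.088]
[[-0.985 -0.17  -0.009]
 [-0.17   0.986 -0.   ]
 [ 0.009  0.001 -1.   ]]
dial_grip [399. 338.] 0.46 [0.565 0.365 0.083]
timer [255. 209.] 0.57 [0.528 0.27  0.   ]
dg mask [198.7, 194.3, 107.3, 130.6] 0.82
orange [ 239  210   29  112 2710] [253.186 261.549] [520.465 267.025] ((524.2913818359375, 267.85400390625), (63.380008697509766, 14.235445976257324), 9.743104934692383)
 [-0.17   0.986 -0.   ]
 [ 0.009  0.001 -1.   ]]
foot [ 0.464  0.258 -0.006] axis [0.573 0.097 0.814]
```

>>> drive_tool([
  [[0,0,0],[0,0,0.12],0.0],
  [[0,0,0],[0,0,0.12],0.0],
  [[0,0,0],[0,0,0.12],0.0],
  [[0,0,0],[0,0,0.12],0.0],
  [[0,0,0],[0,0,0.12],0.0],
  [[0,0,0],[0,0,0],0.0],
])

```text
time_s: 24.82
position: [0.5304, 0.2695, 0.0875]
eef_rot: [0.213, 0.977, -0.001, -0.004]
ft_force: [-1.1, -0.5, 6.7]
finger_gap: 0.013
finger_force: 59.8
```

Run:
```python
from h import *
np.set_printoptions(precision=3,suppress=True)
o=bot.get_obs(); M=R.from_quat(o["eef_rot"]).as_matrix()
print(o["position"],o["joint_pos"],M[2],"yaw",np.arctan2(-M[1,0],-M[0,0]),o["ft_force"],o["moment"],o["finger_gap"])
```

```text
[0.53  0.27  0.088] [-0.909  0.88   0.67   1.809 -0.785  0.75   1.334] [ 0.008 -0.004 -1.   ] yaw -0.43022119299694417 [-1.101 -0.467  6.712] [0.064 0.144 0.124] 0.013039263824055418
```

>>> drive_tool([
  [[0,0,0],[0,0,0.12],0.0],
  [[0,0,0],[0,0,0.12],0.0],
  [[0,0,0],[0,0,0.12],0.0],
  [[0,0,0],[0,0,0.12],0.0],
  [[0,0,0],[0,0,0.1],0.0],
  [[0,0,0],[0,0,0.06],0.0],
  [[0,0,0],[0,0,0],0.0],
  [[0,0,0],[0,0,0],0.0],
])

```text
time_s: 25.82
position: [0.5306, 0.2698, 0.0875]
eef_rot: [0.509, 0.86, -0.002, -0.004]
ft_force: [-0.9, -0.5, 4.0]
finger_gap: 0.013
finger_force: 59.7
```

Run:
```python
from h import *
np.set_printoptions(precision=3,suppress=True)
o=bot.get_obs(); M=R.from_quat(o["eef_rot"]).as_matrix()
print(o["position"],o["joint_pos"],M[2],"yaw",np.arctan2(-M[1,0],-M[0,0]),o["ft_force"],o["moment"],o["finger_gap"])
for c in("wrist","top","scene"):
    P=bot.camera_params(c); im=bot.snapshot(c)
    if c!="scene":
        m=cv2.inRange(cv2.cvtColor(im,cv2.COLOR_BGR2HSV),(5,150,120),(20,255,255)); n,l,s,k=cv2.connectedComponentsWithStats(m)
        for i in range(1,n):
            ys,xs=np.nonzero(l==i); w=np.array([atz(c,p,.096,P)[:2]*1000 for p in zip(xs,ys)],np.float32)
            if s[i,4]>15 and np.hypot(*(w.mean(0)-(530,269)))<50: print(c,s[i],cv2.minAreaRect(w))
    for r in bot.landmark_of("mast_top",c)[:2]: print(c,r["conf"],r["point"],atz(c,r["point"],.153,P))
    if c=="wrist": a=cv2.resize(im,(440,330))
    else: b=cv2.resize(im[140:240,210:320],(363,330),interpolation=2)
cv2.imwrite("pics/c7.png",np.hstack([a,b])[:, :800])
```

```text
[0.531 0.27  0.087] [-0.986  0.942  0.827  1.81  -0.929  0.843  0.818] [ 0.004 -0.007 -1.   ] yaw -1.069144126849039 [-0.933 -0.459  4.017] [ 0.187 -0.031  0.128] 0.012972809346113225
wrist [ 238  210   30  112 2705] ((527.7154541015625, 275.12310791015625), (14.172440528869629, 63.53672790527344), 29.373981475830078)
top 0.4 [254.7, 165.2] [0.593 0.028 0.153]
scene 0.64 [271.1, 194.9] [0.587 0.042 0.153]
scene 0.54 [337.1, 187.8] [0.737 0.203 0.153]
```

View pics/c7.png

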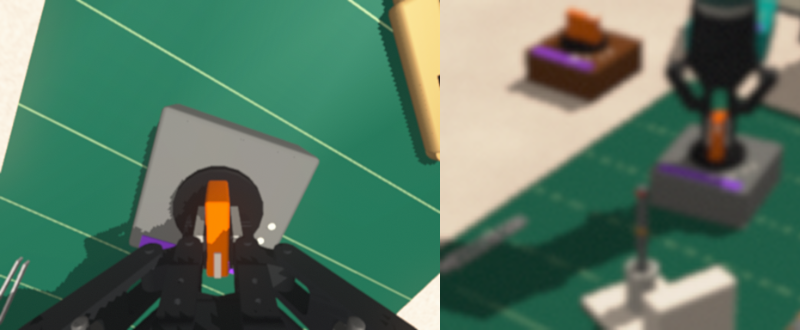

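The jaws hold the bar, at wrist crop (217,230). Its yaw went from +0.171 to -1.058, so the dial is at about 1.23 rad. The mast still stands in the cup at (640,225) in the right half. I'll hold a moment and hand in.

>>> drive_tool([
  [[0,0,0],[0,0,0],0.0],
  [[0,0,0],[0,0,0],0.0],
  [[0,0,0],[0,0,0],0.0],
  [[0,0,0],[0,0,0],0.0],
  [[0,0,0],[0,0,0],0.0],
  [[0,0,0],[0,0,0],0.0],
])

```text
time_s: 26.88
position: [0.5306, 0.2697, 0.0875]
eef_rot: [0.51, 0.86, -0.002, -0.004]
ft_force: [-0.7, -0.7, 4.9]
finger_gap: 0.0131
finger_force: 59.7
```

```bash
python3 -c "
from cell import bot
print(bot.job_done())"
```

```text
the job is handed in; nothing more can be done
None
```

The mast stands released in the cup, the gripper holds the orange dial at the third click (about 1.23 rad measured), and the job was handed in at about 27 s; the hand-in call returned no verdict.

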